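Pop the cash box and bring its sprung lid up gently

TASK

Open the small cash box, the deeper box with a coin slot in its lid, by pressing the button catch at the front of its lid. Its lid is sprung, so do not let it fly up: keep the fingers resting on it and let it come up slowly, then leave it standing fully open with the hand clear. Leave the wide, flat stationery case beside it shut.

Things in the scene. Friction and masses are not known exactly. Their poses are not given: they have to be found in the camera images.
- cash_box: grey plastic cash box fixed to the desk, 120 mm deep (x), 150 wide (y), 80 tall with its 8 mm flat lid, which has a steel-edged coin slot across its middle. Origin: centre of its underside; x points level from front (robot side) to back, y along the hinge, z up. Hinge line: 60 mm behind the origin, 72 mm above the desk. It stands left or right of the stationery case
- cash_lid (a joint): cash box lid angle: 0 shut and latched, 1.3 rad fully open at its stop. The front edge swings up and back about the hinge. A spring opens it with about 4 N at the button when shut, less as it opens; let go low it flies up at over 5 rad/s, let go above about 1.0 rad it only drifts to the stop. It stays open by itself
- cash_button_top (a point): top centre of the cash box's button: black bar 36 mm along the hinge, 16 deep, 6 proud of the lid, centre 18 behind the lid's front edge and 102 before the hinge line, 86 above the desk when shut. Axes as the lid's. Sinks 5 mm into the lid (2 N at the bottom); the catch frees at about 3 mm. Pressing harder holds the lid shut; it rises, button down, as the finger backs off
- case_lid (a joint): lid angle of the stationery case, 0 shut, to be left so. The case is a bystander of the same grey plastic with the same sort of button and sprung lid, but wider and flatter: 130 mm deep, 190 mm wide, 50 mm tall, with no coin slot
There are look-alikes about, which are no part of the job. Leave any brown or red look-alike of the cash_box alone.

How it is judged:
At the end, for the whole second after the job is handed in: The cash box's lid stands open by more than 1.15 rad (66 degrees; its stop is at 1.3), at rest, and the stationery case's lid is shut (under 0.1 rad) (value of joint cash_lid above 1.15 rad and velocity of joint cash_lid between -0.2 and 0.2 rad/s and value of joint case_lid below 0.1 rad); the robot touches nothing.
It fails at once if the cash box's lid flies up (faster than 3 rad/s) (velocity of joint cash_lid above 3 rad/s).
It fails at once if the stationery case is opened (lid above 0.1 rad) (value of joint case_lid above 0.1 rad).
It also fails if it takes over 32 s, if anything falls off the work surface, if the arm or the gripper's body presses on something with over 40 N, if the wrist force passes 120 N, or if a joint passes its speed limit or range.

ROBOT

A 6-joint arm with a two-finger parallel gripper is mounted at the origin on the work surface. World frame = base frame: x ahead of the robot, y to its left, z up, the work surface at z = 0. Lengths are in m, angles in rad, forces in N, time in s.
With the tool pointing down it reaches from about 0.35 to 0.975 m from the base axis. Payload 4.9 kg.
Tool frame: the origin (TCP) lies on the mounting face of the last link; the fingertips stand 173 mm ahead of it and the grasp point (between the pads) lies 155 mm ahead of it; z points along the fingers, y is the direction in which the jaws open and shut (so a half turn about z gives the same grasp; the last joint's range is limited). The gripper opens to 85 mm and grips with 20 to 120 N. Pads are 22 mm wide; open, the fingers measure 114 mm over their backs; the gripper's body (76 mm by 85 mm) begins 54 mm behind the grasp point. The pads swing forward as they close: fully open they stand 13 mm farther back than shut.
Start: joints at [1.118, 0.053, 1.613, -0, 1.476, -0.119], TCP at [0.205, 0.59, 0.405] pointing down, gripper open.
Joint ranges: [-3.01, 3.01], [-1.01, 2.22], [0.06, 2.58], [-1.02, 4.17], [0.09, 2.62], [-3.14, 3.14]. Speed limits (rad/s): [2.57, 2.57, 3.14, 3.14, 3.14, 3.14].

INTERFACE

Orientations are given as a rotation vector (axis times angle).
In Python, from station import ctrl gives the robot as it stands. The module is installed in compiled form; this text tells all that it offers.
- The arm moves only by the tool jog_arm, never from a script. Its argument "steps" is a list of rows, each a list of 2 entries, a list of its own where there are three numbers: the shift along the tool's x, y, z in cm, then the turn, a rotation vector about the tool's x, y, z in degrees. In form: [[[tx, ty, tz], [rx, ry, rz]], ...]. A call has 1 to 8 rows; each row shifts and turns the pose as measured when the row begins, along the tool's axes as they then stand; what a row does not reach is not made up. A row lasts 1/10 s, in which the tool goes at most 50 mm and 8.59 degrees, less where a joint would pass 70% of its speed; a pose out of reach is approached as far as the arm can. A call is refused whole if a number of a shift passes 5 or a number of a turn 8.59, either way. A call with a gripper value outside its range is refused whole. "fingers" is the gripper command: -1 is shut, 1 is fully open, values between are in proportion, set as the call begins (left out, the last holds). The fingers move at their own pace and stop on an object; "grip_force" is the grip in N (left out, the last holds). Time passes only in rows, so rows that do not move let the fingers close. It gives the time, the measured TCP pose, the force and the opening at its end, in the units of the state.
- ctrl.get_obs(): the state, without advancing time (a new reading comes with each control period).
- ctrl.get_image(name): name is "scene" or "top" or "wrist"; returns the picture (420x560x3 uint8, red, green, blue); there is no depth.
- ctrl.camera_info(name): a dict with "K" (3x3 intrinsics, pixels), "camera_from_world" (4x4, takes a point from world to camera coordinates). Camera axes: x right, y up, looking along -z (the intrinsics and any distortion apply to the point x, -y, -z); pixel columns grow to the right and rows downward; lengths in m; the calibration is good to about 2 mm. The wrist camera is an equidistant fisheye: a pixel r from the principal point sees the ray r / f radians off the axis. A picture is of the moment at which its call begins: read the wrist's pose just before it. camera_info takes no time and is no camera call; for the wrist camera it gives the pose at the moment of the call.
- ctrl.finish_job(): hands the job in, once; it reports no verdict.
The state is a dict: "t": time; "q": joint angles; "dq": joint speeds; "effort": joint torques, N m; "tool_pos": TCP position; "tool_rot": TCP orientation; "contact_force": force on the tool from outside, world axes, zero at the start; "wrist_torque": the same for the moment, N m; "opening": finger opening in m.
Only numpy, scipy, OpenCV 4.12 (cv2) and the standard library are available. Lean on these libraries where they do the work, as an engineer would, in place of code of your own. Each camera call takes 0.05 s, during which the arm holds its last target.

## Working session

There is one attempt and no reset: what is moved stays moved. The work goes in short steps, Python scripts to look and compute and a tool call to move; the robot and the scene stay as the last step left them, time stands still between calls to the robot, and variables do not carry over. Pictures are saved under pics/ and viewed, and the job is handed in when it is done.

Besides the shell and the picture viewer there is one more tool, called as a command line: name --argument value ..., lists and objects as JSON in quotes. jog_arm: Moves the arm, as the interface text tells. Its arguments: {"type":"object","properties":{"steps":{"type":"array","items":{"type":"array"}},"fingers":{"type":"number"},"grip_force":{"type":"number"}},"required":["steps"]}

```bash
mkdir -p pics
python3 - <<'E'
from station import ctrl
import cv2, numpy as np
o=ctrl.get_obs();print({k:np.round(v,3) for k,v in o.items()})
for n in("scene","top"):
    cv2.imwrite(f"pics/{n}0.png",ctrl.get_image(n)[:,:,::-1]);i=ctrl.camera_info(n);print(n,{k:np.round(v,3) if not isinstance(v,str) else v for k,v in i.items()})
E
```

```text
{'t': np.float64(0.0), 'q': array([ 1.118,  0.053,  1.614, -0.   ,  1.476, -0.119]), 'dq': array([ 0.   ,  0.001, -0.   ,  0.   ,  0.002, -0.002]), 'effort': array([-2.0000e-03, -3.9369e+01, -3.7017e+01, -0.0000e+00,  8.0000e-03,
       -0.0000e+00]), 'tool_pos': array([0.205, 0.59 , 0.403]), 'tool_rot': array([-5.220e-01, -3.097e+00,  3.000e-03]), 'contact_force': array([-0.885, -0.28 ,  0.169]), 'wrist_torque': array([0.023, 0.007, 0.013]), 'opening': np.float64(0.086)}
scene {'K': array([[543.966,   0.   , 280.454],
       [  0.   , 543.966, 211.764],
       [  0.   ,   0.   ,   1.   ]]), 'camera_from_world': array([[ 0.273,  0.962, -0.008, -0.111],
       [-0.605,  0.178,  0.776,  0.243],
       [ 0.748, -0.207,  0.631, -1.436],
       [ 0.   ,  0.   ,  0.   ,  1.   ]])}
top {'K': array([[393.541,   0.   , 276.967],
       [  0.   , 393.541, 215.379],
       [  0.   ,   0.   ,   1.   ]]), 'camera_from_world': array([[ 0.029, -1.   ,  0.007, -0.035],
       [ 0.997,  0.029,  0.065, -0.486],
       [-0.066,  0.005,  0.998, -0.859],
       [ 0.   ,  0.   ,  0.   ,  1.   ]])}
```

View pics/scene0.png

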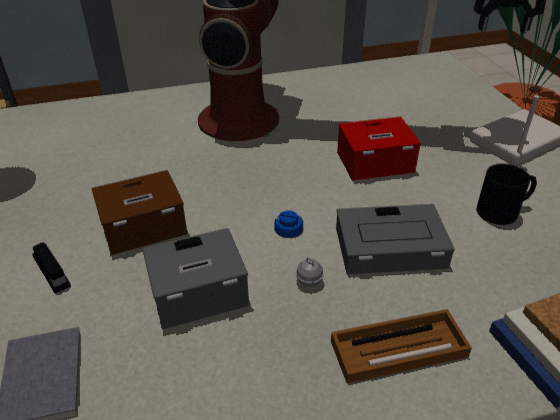

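View pics/top0.png

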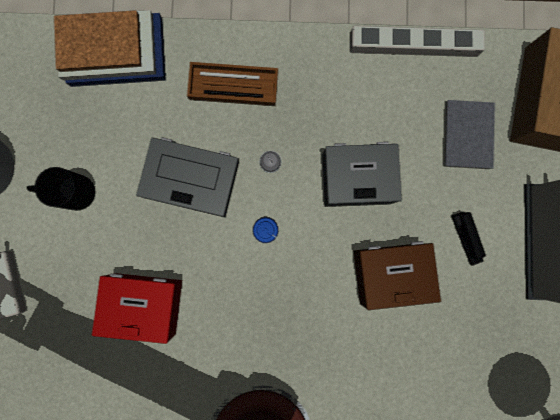

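The grey cash box with the slot is at top px ≈(362,175) and its button at ≈(365,193). The stationery case is at top px ≈(188,177). I'll zoom in to get the corners.

Run:
```python
import cv2
a=cv2.imread("pics/top0.png")[130:220,310:415];b=cv2.imread("pics/scene0.png")[225:325,135:255]
cv2.imwrite("pics/ztop.png",cv2.resize(a*1,None,fx=7,fy=6.6666,interpolation=cv2.INTER_CUBIC)); cv2.imwrite("pics/zsc.png",cv2.resize(b,None,fx=6,fy=6,interpolation=cv2.INTER_CUBIC))
```

```text
(no output)
```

View pics/ztop.png

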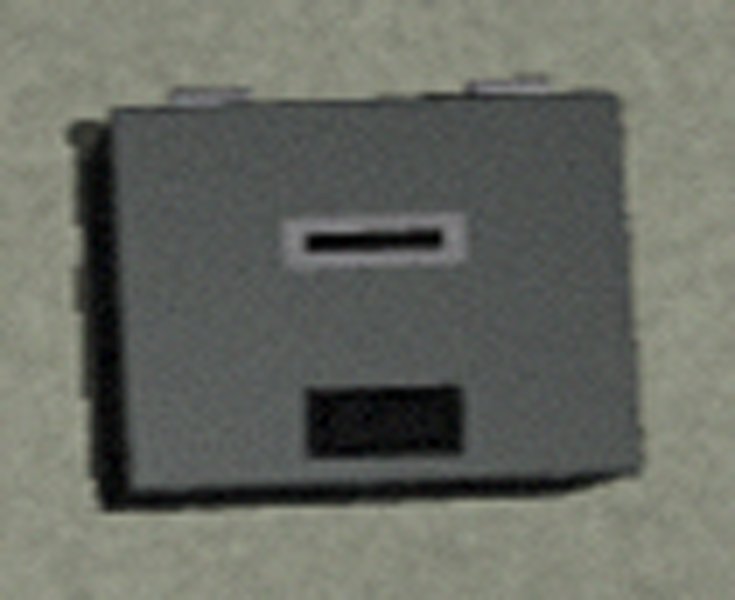

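View pics/zsc.png

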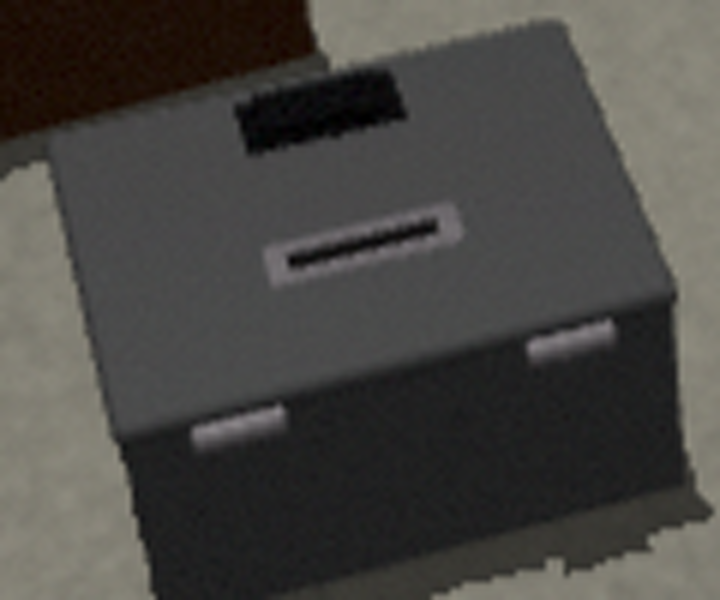

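```bash
cat > geo.py <<'E'
import numpy as np
from station import ctrl
def proj(n,P):
    i=ctrl.camera_info(n);T=i["camera_from_world"];c=np.atleast_2d(P)@T[:3,:3].T+T[:3,3]
    c=c*[1,-1,-1];h=c@i["K"].T;return h[:,:2]/h[:,2:]
E
python3 - <<'E'
from geo import *
from scipy.optimize import least_squares
from scipy.spatial.transform import Rotation as R
L=np.array([[.06,.075,.08],[.06,-.075,.08],[-.06,-.075,.08],[-.06,.075,.08],[-.042,0,.086]])
tz=np.array([[112,108],[618,94],[640,472],[132,492],[384,421]])
sz=np.array([[675,295],[120,435],[50,150],[565,22],[321,108]])
tp=(tz+.5)/[7,6.6667]+[310,130]-.5; sp=(sz+.5)/6+[135,225]-.5
def W(p): return L@R.from_euler('z',p[2]).as_matrix().T+[p[0],p[1],0]
f={'top':lambda p:(proj('top',W(p))-tp),'scene':lambda p:proj('scene',W(p))-sp}
for w in(['top'],['scene'],['top','scene']):
    r=least_squares(lambda p:np.concatenate([f[n](p).ravel() for n in w]),[.55,-.2,0]);print(w,r.x.round(4),np.abs(r.fun).max().round(2),W(r.x)[4].round(4))
p=r.x
for n in f: print(f[n](p).round(1).tolist())
o=ctrl.get_obs();Rt=R.from_rotvec(o['tool_rot']).as_matrix();print(Rt.round(3))
E
```

```text
['top'] [ 0.5761 -0.1966  0.0649] 0.4 [ 0.5342 -0.1993  0.086 ]
['scene'] [ 0.5813 -0.199   0.0654] 1.23 [ 0.5394 -0.2018  0.086 ]
['top', 'scene'] [ 0.5783 -0.1981  0.0652] 2.48 [ 0.5364 -0.2008  0.086 ]
[[1.0, -0.9], [0.3, -1.2], [0.5, -0.8], [0.7, -1.3], [1.1, -0.9]]
[[0.3, -1.1], [0.7, -0.8], [0.8, -2.5], [-0.8, -0.7], [0.4, -1.5]]
[[-0.945  0.328 -0.001]
 [ 0.328  0.945 -0.002]
 [ 0.    -0.002 -1.   ]]
```

jog_arm --steps '[[[0, 0, 0], [0, 0, -7.6]], [[0, 0, 0], [0, 0, -7.6]], [[0, 0, 0], [0, 0, -7.6]], [[-1.6, -4.5, 0], [0, 0, 0]], [[-1.6, -4.5, 0], [0, 0, 0]], [[-1.6, -4.5, 0], [0, 0, 0]], [[-1.6, -4.5, 0], [0, 0, 0]], [[-1.6, -4.5, 0], [0, 0, 0]]]' --fingers -1 --grip_force 30

```text
t: 0.9
tool_pos: [0.3028, 0.369, 0.3976]
tool_rot: [0.143, -3.132, 0.015]
contact_force: [1.1, -0.7, 1.0]
opening: -0.0003
```

jog_arm --steps '[[[-1.6, -4.5, 0], [0, 0, 0]], [[-1.6, -4.5, 0], [0, 0, 0]], [[-1.6, -4.5, 0], [0, 0, 0]], [[-1.6, -4.5, 0], [0, 0, 0]], [[-1.6, -4.5, 0], [0, 0, 0]], [[-1.6, -4.5, 0], [0, 0, 0]], [[-1.6, -4.5, 0], [0, 0, 0]], [[-1.6, -4.5, 0], [0, 0, 0]]]'

```text
t: 1.7
tool_pos: [0.4644, 0.007, 0.3975]
tool_rot: [0.147, -3.132, 0.015]
contact_force: [0.1, 0.7, 0.3]
opening: 0.0001
```

jog_arm --steps '[[[-1.2, -4.4, 0], [0, 0, 1.7]], [[-1.3, -4.4, 0], [0, 0, 0]], [[-1.2, -4.3, 0], [0, 0, 0]], [[-1.2, -4.0, 1], [0, 0, 0]], [[-1.2, -3.5, 2], [0, 0, 0]], [[0, 0, 2], [0, 0, 0]], [[0, 0, 2], [0, 0, 0]], [[0, 0, 0], [0, 0, 0]]]'

```text
t: 2.5
tool_pos: [0.5405, -0.2117, 0.3236]
tool_rot: [0.081, -3.133, 0.014]
contact_force: [0.7, -0.4, -0.4]
opening: -0.0004
```

Run:
```python
from geo import *
import cv2
from scipy.spatial.transform import Rotation as R
o=ctrl.get_obs();T=R.from_rotvec(o['tool_rot']).as_matrix();print(o['tool_pos'].round(4),T.round(4).tolist(),o['q'].round(2))
y=.065;hx=np.array([np.cos(y),np.sin(y)]);b=np.array([.5364,-.2008])+.009*hx
d=np.array([*b,.086+.173+.03])-o['tool_pos']; print('d tool',(T.T@d).round(4))
tip=o['tool_pos']+T[:,2]*.173
print(tip.round(4),proj('top',tip),proj('scene',tip))
for n in("scene","top"): cv2.imwrite(f"pics/{n}1.png",ctrl.get_image(n)[:,:,::-1])
```

```text
[ 0.5405 -0.2117  0.3236] [[-0.9986, -0.0515, -0.0076], [-0.0515, 0.9986, -0.0089], [0.0081, -0.0085, -0.9999]] [-0.5   0.01  1.79 -0.01  1.34 -2.12]
d tool [-0.0058  0.0115  0.0345]
[ 0.5391 -0.2132  0.1506] [[380.0612658  186.31581529]] [[176.64461685 214.37071164]]
```

View pics/scene1.png

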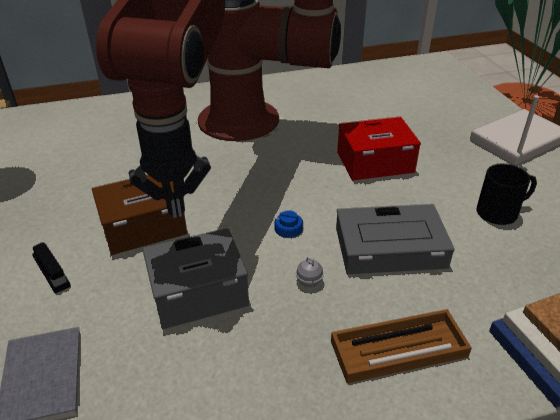

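jog_arm --steps '[[[-0.3, 0.6, 1.5], [0, 0, 0.7]], [[-0.3, 0.6, 1.5], [0, 0, 0]], [[0, 0, 1.2], [0, 0, 0]], [[0, 0, 1.0], [0, 0, 0]], [[0, 0, 0], [0, 0, 0]]]'

```text
t: 3.1
tool_pos: [0.5482, -0.1973, 0.2744]
tool_rot: [-0.066, 3.138, -0.022]
contact_force: [-0.0, 0.0, -0.3]
opening: -0.0
```

```bash
cat > st.py <<'E'
from geo import *
from scipy.spatial.transform import Rotation as R
o=ctrl.get_obs();T=R.from_rotvec(o['tool_rot']).as_matrix()
y=.065;hx=np.array([np.cos(y),np.sin(y)]);c=np.array([.5783,-.1981])
tip=o['tool_pos']+T[:,2]*.173
print('t',o['t'],'tip',tip.round(4),'F',o['contact_force'].round(2))
print('tip in box frame',((tip[:2]-c)@hx).round(4),((tip[:2]-c)@[-hx[1],hx[0]]).round(4),tip[2].round(4),'z',T[:,2].round(3),'x',T[:,0].round(3),'q',o['q'].round(2))
E
python3 - <<'E'
import st,cv2
for n in("scene","wrist"): cv2.imwrite(f"pics/{n}2.png",st.ctrl.get_image(n)[:,:,::-1])
E
```

```text
t 3.1 tip [ 0.5486 -0.1997  0.1014] F [-0.05  0.01 -0.27]
tip in box frame -0.0297 0.0003 0.1014 z [ 0.003 -0.014 -1.   ] x [-0.999 -0.042 -0.002] q [-0.47  0.07  1.82 -0.01  1.24 -2.08]
```

View pics/scene2.png

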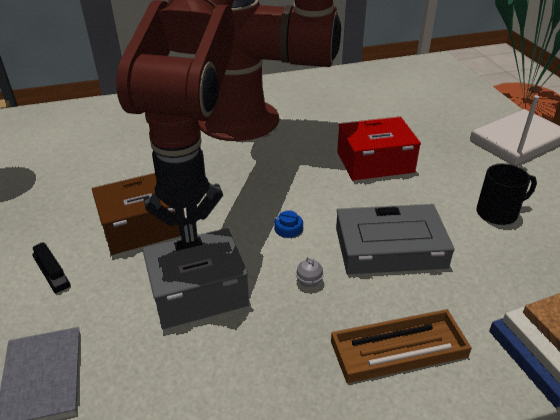

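View pics/wrist2.png

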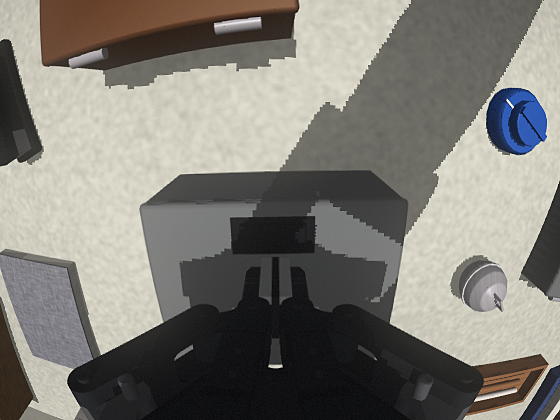

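jog_arm --steps '[[[0.2, 0, 0.7], [0, 0, 0]], [[0, 0, 0.5], [0, 0, 0]], [[0, 0, 0.2], [0, 0, 0]], [[0, 0, 0], [0, 0, 0]]]'

```text
t: 3.6
tool_pos: [0.547, -0.1989, 0.2628]
tool_rot: [-0.064, 3.133, -0.026]
contact_force: [-0.8, -0.0, 0.5]
opening: 0.0001
```

```bash
python3 st.py
```

```text
t 3.6 tip [ 0.5484 -0.2017  0.0898] F [-0.85 -0.01  0.5 ]
tip in box frame -0.0301 -0.0017 0.0898 z [ 0.008 -0.017 -1.   ] x [-0.999 -0.041 -0.007] q [-0.47  0.08  1.83 -0.01  1.22 -2.08]
```

jog_arm --steps '[[[0.2, 0, 0.25], [0, 0, 0]], [[0, 0, 0.25], [0, 0, 0]], [[0, 0, 0.2], [0, 0, 0]], [[0, 0, 0.2], [0, 0, 0]]]'

```text
t: 4.0
tool_pos: [0.5453, -0.1994, 0.2551]
tool_rot: [-0.064, 3.133, -0.027]
contact_force: [-1.4, 1.4, 4.5]
opening: 0.0
```

```bash
python3 st.py
```

```text
t 4.0 tip [ 0.5468 -0.2023  0.0821] F [-1.39  1.4   4.49]
tip in box frame -0.0317 -0.0021 0.0821 z [ 0.009 -0.017 -1.   ] x [-0.999 -0.041 -0.008] q [-0.48  0.08  1.84 -0.01  1.2  -2.08]
```

jog_arm --steps '[[[0, 0, 0.2], [0, 0, 0]], [[0, 0, 0.1], [0, 0, 0]], [[0, 0, -0.1], [0, 0, 0]], [[0, 0, -0.2], [0, 0, 0]], [[0, 0, -0.3], [0, 0, 0]], [[0, 0, -0.3], [0, 0, 0]], [[-0.05, 0, -0.3], [0, 0, 0]]]'

```text
t: 4.7
tool_pos: [0.5468, -0.1992, 0.2676]
tool_rot: [-0.064, 3.13, -0.027]
contact_force: [-0.2, 1.4, 4.1]
opening: 0.0
```

Run:
```python
import st,cv2
for n in("scene",): cv2.imwrite(f"pics/{n}3.png",st.ctrl.get_image(n)[150:360,60:340,::-1].repeat(2,0).repeat(2,1))
```

```text
t 4.7 tip [ 0.5487 -0.2022  0.0946] F [-0.22  1.44  4.14]
tip in box frame -0.0298 -0.0022 0.0946 z [ 0.011 -0.017 -1.   ] x [-0.999 -0.041 -0.011] q [-0.48  0.07  1.83 -0.01  1.22 -2.08]
```

View pics/scene3.png

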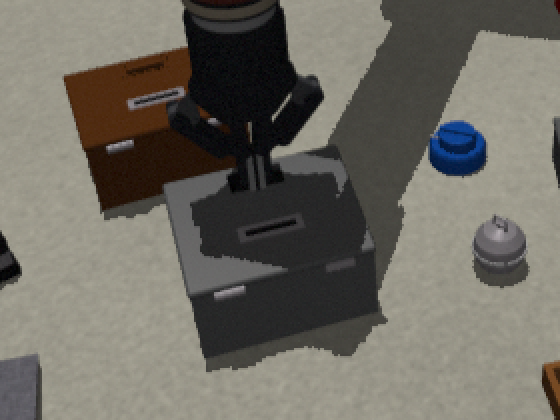

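The lid is unlatched and held at about 0.13 rad, with 4 N up on the fingertips. I'll keep following its arc.

jog_arm --steps '[[[-0.08, 0, -0.35], [0, 0, 0]], [[-0.1, 0, -0.35], [0, 0, 0]], [[-0.12, 0, -0.35], [0, 0, 0]], [[-0.14, 0, -0.35], [0, 0, 0]], [[-0.15, 0, -0.35], [0, 0, 0]], [[-0.16, 0, -0.35], [0, 0, 0]], [[-0.17, 0, -0.35], [0, 0, 0]]]'

```text
t: 5.45
tool_pos: [0.5567, -0.1984, 0.2946]
tool_rot: [-0.064, 3.128, -0.029]
contact_force: [1.5, 0.8, 2.2]
opening: 0.0
```

```bash
python3 st.py
```

```text
t 5.45 tip [ 0.559  -0.2016  0.1217] F [1.48 0.78 2.25]
tip in box frame -0.0195 -0.0022 0.1217 z [ 0.013 -0.018 -1.   ] x [-0.999 -0.041 -0.012] q [-0.47  0.06  1.79 -0.01  1.27 -2.07]
```

jog_arm --steps '[[[-0.16, 0, -0.3], [0, 0, 0]], [[-0.18, 0, -0.3], [0, 0, 0]], [[-0.2, 0, -0.29], [0, 0, 0]], [[-0.21, 0, -0.28], [0, 0, 0]], [[-0.22, 0, -0.27], [0, 0, 0]], [[-0.23, 0, -0.26], [0, 0, 0]], [[-0.24, 0, -0.26], [0, 0, 0]]]'

```text
t: 6.15
tool_pos: [0.5721, -0.1974, 0.3157]
tool_rot: [-0.064, 3.128, -0.029]
contact_force: [1.5, 1.1, 1.9]
opening: 0.0
```

Run:
```python
import st,cv2
for n in("scene",): cv2.imwrite(f"pics/{n}4.png",st.ctrl.get_image(n)[150:360,60:340,::-1].repeat(2,0).repeat(2,1))
```

```text
t 6.15 tip [ 0.5744 -0.2005  0.1427] F [1.46 1.09 1.9 ]
tip in box frame -0.004 -0.0021 0.1427 z [ 0.013 -0.018 -1.   ] x [-0.999 -0.041 -0.012] q [-0.45  0.07  1.75 -0.01  1.3  -2.06]
```

View pics/scene4.png

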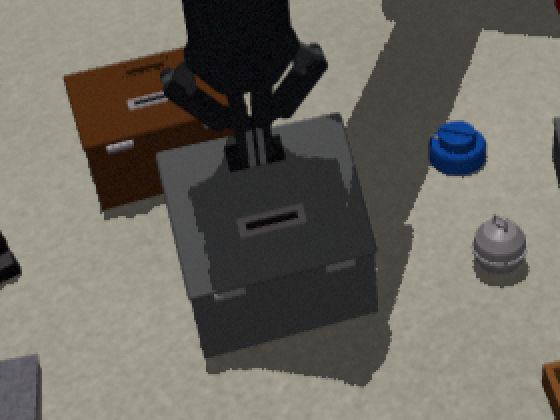

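The lid is at about 0.67 rad and still touching the fingertips.

jog_arm --steps '[[[-0.24, 0, -0.25], [0, 0, 0]], [[-0.25, 0, -0.25], [0, 0, 0]], [[-0.26, 0, -0.23], [0, 0, 0]], [[-0.27, 0, -0.22], [0, 0, 0]], [[-0.28, 0, -0.21], [0, 0, 0]], [[-0.29, 0, -0.2], [0, 0, 0]], [[-0.29, 0, -0.2], [0, 0, 0]]]'

```text
t: 6.9
tool_pos: [0.5923, -0.1962, 0.3323]
tool_rot: [-0.064, 3.129, -0.028]
contact_force: [1.4, 0.1, 0.8]
opening: 0.0002
```

```bash
python3 st.py
```

```text
t 6.9 tip [ 0.5944 -0.1992  0.1593] F [1.36 0.08 0.77]
tip in box frame 0.016 -0.0021 0.1593 z [ 0.012 -0.018 -1.   ] x [-0.999 -0.041 -0.012] q [-0.44  0.1   1.69 -0.01  1.34 -2.05]
```

jog_arm --steps '[[[-0.28, 0, -0.18], [0, 0, 0]], [[-0.28, 0, -0.16], [0, 0, 0]], [[-0.28, 0, -0.15], [0, 0, 0]], [[-0.28, 0, -0.13], [0, 0, 0]], [[-0.28, 0, -0.12], [0, 0, 0]], [[-0.28, 0, -0.11], [0, 0, 0]], [[-0.28, 0, -0.1], [0, 0, 0]], [[-0.28, 0, -0.1], [0, 0, 0]]]'

```text
t: 7.7
tool_pos: [0.6163, -0.1949, 0.3434]
tool_rot: [-0.064, 3.13, -0.027]
contact_force: [1.0, 0.7, 0.1]
opening: 0.0002
```

Run:
```python
import st,cv2
for n in("scene",): cv2.imwrite(f"pics/{n}5.png",st.ctrl.get_image(n)[150:360,60:340,::-1].repeat(2,0).repeat(2,1))
```

```text
t 7.7 tip [ 0.6181 -0.1978  0.1704] F [0.96 0.7  0.13]
tip in box frame 0.0398 -0.0023 0.1704 z [ 0.011 -0.017 -1.   ] x [-0.999 -0.041 -0.01 ] q [-0.42  0.14  1.62 -0.01  1.36 -2.03]
```

View pics/scene5.png

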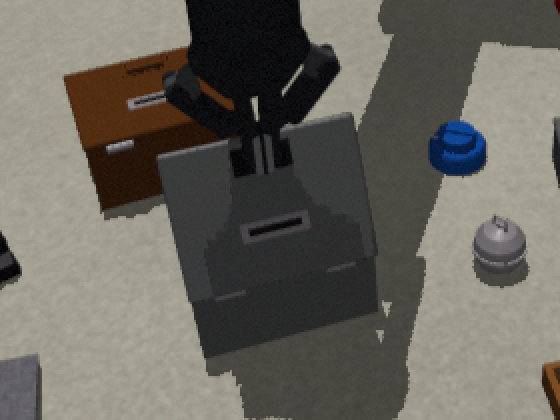

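jog_arm --steps '[[[-0.28, 0, -0.05], [0, 0, 0]], [[-0.3, 0, -0.05], [0, 0, 0]], [[-0.3, 0, 0], [0, 0, 0]], [[-0.4, 0, 0], [0, 0, 0]], [[-0.8, 0, 0], [0, 0, 0]], [[-1.5, 0, -0.2], [0, 0, 0]], [[-2, 0, -1], [0, 0, 0]], [[-2, 0, -2], [0, 0, 0]]]'

```text
t: 8.55
tool_pos: [0.6938, -0.1913, 0.3724]
tool_rot: [-0.062, 3.14, -0.023]
contact_force: [-0.2, 0.2, 0.5]
opening: -0.0004
```

jog_arm --steps '[[[-1.5, 0, -3.5], [0, 0, 0]], [[-1, 0, -3.5], [0, 0, 0]], [[0, 0, -3.5], [0, 0, 0]], [[0, 0, -2], [0, 0, 0]], [[0, 0, 0], [0, 0, 0]], [[0, 0, 0], [0, 0, 0]], [[0, 0, 0], [0, 0, 0]], [[0, 0, 0], [0, 0, 0]]]'

```text
t: 9.35
tool_pos: [0.7243, -0.1877, 0.4965]
tool_rot: [0.064, -3.136, 0.021]
contact_force: [0.0, -0.9, -0.8]
opening: -0.0004
```

Run:
```python
import st,cv2
for n in("scene","top"): cv2.imwrite(f"pics/{n}6.png",st.ctrl.get_image(n)[:,:,::-1])
```

```text
t 9.35 tip [ 0.7235 -0.1899  0.3235] F [ 0.05 -0.87 -0.78]
tip in box frame 0.1454 -0.0013 0.3235 z [-0.005 -0.013 -1.   ] x [-0.999 -0.041  0.005] q [-0.35  0.31  1.18 -0.01  1.66 -1.96]
```

View pics/scene6.png

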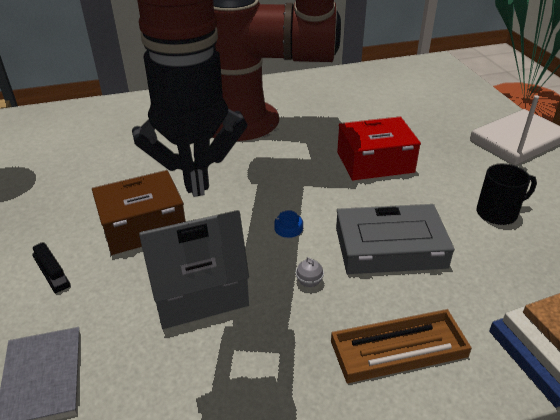

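View pics/top6.png

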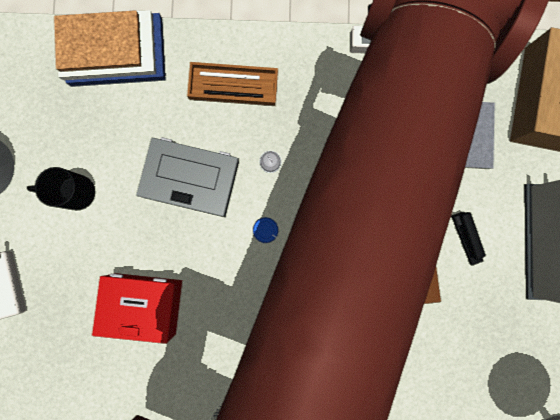

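Run:
```python
from geo import *
y=.0652;x=np.array([np.cos(y),np.sin(y),0]);v=np.array([-x[1],x[0],0]);z=np.array([0,0,1.]);c=np.array([.5783,-.1981,0])
for th in(1.0,1.15,1.3):
    f=-x*np.cos(th)+z*np.sin(th);n=x*np.sin(th)+z*np.cos(th)
    P=[c+.06*x+.072*z+f*a+n*h+v*w for a,h,w in((.12,.008,-.075),(.12,.008,.075),(.102,.014,0))]
    print(th,proj('scene',np.array(P)).round(1).tolist())
```

```text
1.0 [[139.2, 226.2], [234.0, 205.1], [190.5, 227.0]]
1.15 [[139.9, 229.1], [236.5, 207.5], [192.2, 230.1]]
1.3 [[141.1, 233.8], [239.4, 211.6], [194.1, 234.7]]
```

Run:
```python
import cv2
b=cv2.imread("pics/scene6.png")[195:330,130:260]
cv2.imwrite("pics/z6.png",cv2.resize(b,None,fx=4,fy=4,interpolation=cv2.INTER_CUBIC))
```

```text
(no output)
```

View pics/z6.png

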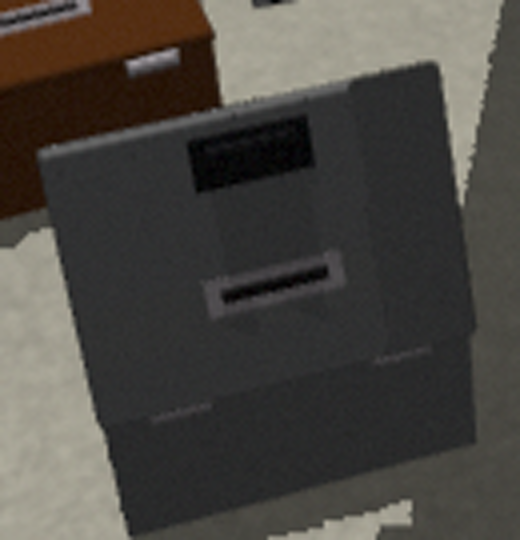

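The lid's front corners are at about (140.5,233) and (239.5,211). That matches the 1.3 rad prediction, and the hand is clear.

```bash
python3 -c "
from station import ctrl
print(ctrl.finish_job())"
```

```text
the job is handed in; nothing more can be done
None
```

The cash box is open and the job is handed in, at about 9.5 s of the 32 s allowed.

- **Opening:** I pressed the button with the shut fingertips at about 4 to 5 N until the catch freed. I then followed the lid's arc at roughly 0.35 rad/s with the fingers on it. Readings between moves showed contact to about 0.9 rad; near 1.17 rad the force was too small to tell from sensor noise. From there I backed off slowly to the rear and up.
- **Lid angle:** in the last scene picture the lid corners lie within about 1 px of where a lid at its 1.3 rad stop should appear. This check is coarse, because 1.15 rad differs from 1.3 by only about 4 px. The top camera could not confirm it, as the arm blocked its view.
- **Stationery case:** both last pictures show it shut, and I never moved the arm near it.
- **Hand:** the fingertips ended about 0.13 m above the open lid's edge and behind it, with forces at noise level (under 1 N).
- **Disagreement:** the top and scene cameras differed by about 5 mm on the box position. I used the average, and the contact readings agreed with it.

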